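# Kit repair parts from a covered carousel

### The arm

A 7-joint arm with a two-finger parallel gripper is mounted at the origin on the work surface. World frame = base frame: x ahead of the robot, y to its left, z up, the work surface at z = 0. Lengths are in m, angles in rad, forces in N, time in s.
With the tool pointing down it reaches from about 0.425 to 0.925 m from the base axis. Payload 6.8 kg.
Tool frame: the origin (TCP) lies midway between the tips of the shut fingers; the grasp point (between the pads) lies 19 mm behind it (grip_point_offset is the z of the grasp point in the tool frame, in m); z points along the fingers, y is the line along which they close (so a half turn about z gives the same grasp; the last joint's range is limited). The gripper opens to 85 mm and grips with 20 to 120 N. Pads are 22 mm wide; open, the fingers measure 114 mm over their backs; the gripper's body (76 mm by 85 mm) begins 54 mm behind the grasp point. The pads swing forward as they close: fully open they stand 13 mm farther back than shut.
Start: joints at [1.163, 0.477, 0.022, 1.555, -0.011, 1.109, -0.083], TCP at [0.199, -0.645, 0.231] pointing down, gripper open.
Joint ranges: [-2.96, 2.96], [-0.34, 2.1], [-1.41, 1.46], [0.24, 2.44], [-1.37, 4.51], [0.17, 1.92], [-2.96, 2.96]. Speed limits (rad/s): [2.39, 2.39, 3.14, 3.14, 3.14, 3.14, 3.14].

### API

Orientations are given as a rotation vector (axis times angle).
In Python, from bench import get_obs, grab_frame, calibration, hand_in, grip_point_offset gives the robot as it stands.
- The arm moves only by the shell command python3 -m pendant 'ROWS' [OPENING] [FORCE]. ROWS is a JSON object of lists of equal length, an entry for each row: "translation": the shift along the world's x, y, z in units of 25 mm (1.0 is 25 mm), a list of three; "delta_rot": the turn, a rotation vector about the world's x, y, z in units of 5 degrees (1.0 is 5 degrees), a list of three. In form: {"translation": [[dx, dy, dz], ...], "delta_rot": [[rx, ry, rz], ...]}. A call has 1 to 12 rows; each row is the pose to reach, as a shift and turn from the pose commanded when the call began; what a row does not reach only later rows make up. A row lasts 1/8 s, in which the tool goes at most 62.5 mm and 10.7 degrees, less where a joint would pass 70% of its speed; a pose out of reach is approached as far as the arm can. A call with a gripper value outside its range is refused whole. OPENING is the opening, from 0 (shut) to 1 (fully open), set as the call begins (- or left out, the last holds). The fingers move at their own pace and stop on an object; FORCE is the grip in N (left out, the last holds). Time passes only in rows, so rows that repeat a pose let the fingers close. It gives the time, the measured TCP pose, the force, the opening and the grip force at its end, in the units of the state.
- get_obs(): the state, without advancing time (a new reading comes with each control period).
- grab_frame(name): name is "side" or "top" or "wrist"; returns (picture, depth): 420x560x3 uint8, red, green, blue; 420x560 float32, m along the optical axis (not along the pixel's ray), 0 where there is no reading.
- calibration(name): a dict with "K" (3x3 intrinsics, pixels), "rvec" (rotation vector, rad) and "tvec" (3), from world to camera coordinates, as OpenCV has them. Camera axes: x right, y down, z forward; pixel columns grow to the right and rows downward; lengths in m; the calibration is good to about 2 mm. A picture is of the moment at which its call begins: read the wrist's pose just before it. calibration takes no time and is no camera call; for the wrist camera it gives the pose at the moment of the call.
- hand_in(): hands the job in; it is judged then, once.
The state is a dict: "clock": time; "joints": joint angles; "qvel": joint speeds; "tau": joint torques, N m; "tcp_pos": TCP position; "orientation": TCP orientation; "contact_force": force on the tool from outside, world axes, zero at the start; "moment": the same for the moment, N m; "grip_width": finger opening in m; "gripper_force": force on a finger pad.
Only numpy, scipy, OpenCV 4.12 (cv2) and the standard library are available. Lean on these libraries where they do the work, as an engineer would, in place of code of your own. Each camera call takes 0.05 s, during which the arm holds its last target. There are 200 camera calls.

### The job

Move the carton out of the black kit tray and set it down in the middle of the rubber mat. Then turn the parts carousel to bring its compartments to the opening in the clear cover, and put every transformer and heat sink it holds into the tray, leaving the round capacitor in the carousel. Finally turn the carousel so that its blanked-off compartment is centred in the opening, and leave the other bench items alone.

Things in the scene. Friction and masses are not known exactly. Their poses are not given: they have to be found in the camera images.
- hood: Fixed stand of the carousel with a clear dust cover that does not turn. Origin on the bench on the carousel's vertical axis. Cover: plate of radius 158 mm, underside 58 mm, top 62 mm above the bench; centre cap radius 22 mm, 68 mm high. A dark-edged sector of 64 degrees is cut out, centred on the stand's own -x (roughly towards the robot): only there can a compartment be reached from above.
- opening (a point): Point in the middle of the cover's opening, 107 mm from the axis along the stand's -x, 54 mm above the bench.
- carousel: White carousel of radius 185 mm, turns either way without end, stays where left (0.12 N m friction). Origin on its axis, 14 mm above the bench; x points to the blanked-off compartment and turns with it. Six 60 degree compartments centred at 0 (blank), 60, 120, 180, 240, 300 degrees from x; floor 20 mm, dividers and outer wall 44 mm above the bench; between hub radius 30 and wall radius 157 mm.
- posts (a point): Point on the carousel's axis at the height of the tops of its six turning posts, 98 mm above the bench. The posts are upright aluminium rods of 10 mm diameter outside the cover, in line with the dividers, 175 mm from this point at 30, 90, 150, 210, 270 and 330 degrees from the carousel's x. Move a post round the axis to turn it; grasp posts above cover level.
- blank (a point): Middle of the top of the blanked-off compartment, a solid grey wedge level 54 mm above the bench, 107 mm from the axis.
- tray: Fixed black open tray, 130 (x) by 180 (y) by 25 mm high outside, walls and floor 4 mm. Origin: centre of its underside, on the bench.
- mat: Fixed dark rubber mat, 130 by 130 mm, 3 mm thick. Origin: centre of its underside, on the bench.
- carton: Small closed cardboard carton, 55 (x) by 85 (y) by 50 mm high, 150 g, lying in the tray at the start. Origin: centre of its underside.
- transformer1: Small transformer, dark steel core 38 (x) by 20 (y) by 32 mm high, with a copper-coloured coil, 26 (x) by 34 (y) by 22 mm high, through its middle (5 to 27 mm above the underside). About 120 g. Origin: centre of its underside. Alone in a compartment of the carousel at the start; may be absent (two or three of the transformers and heat sinks are there in all).
- transformer2: Small transformer, dark steel core 38 (x) by 20 (y) by 32 mm high, with a copper-coloured coil, 26 (x) by 34 (y) by 22 mm high, through its middle (5 to 27 mm above the underside). About 120 g. Origin: centre of its underside. Alone in a compartment of the carousel at the start; may be absent (two or three of the transformers and heat sinks are there in all).
- heatsink1: Finned aluminium heat sink, 32 by 32 mm and 28 mm high, fins up. About 50 g. Origin: centre of its underside. Alone in a compartment of the carousel at the start; may be absent (two or three of the transformers and heat sinks are there in all).
- heatsink2: Finned aluminium heat sink, 32 by 32 mm and 28 mm high, fins up. About 50 g. Origin: centre of its underside. Alone in a compartment of the carousel at the start; may be absent (two or three of the transformers and heat sinks are there in all).
- capacitor: Round black capacitor can, 28 mm diameter, 30 mm high, standing in a compartment; it stays in the carousel. Origin: centre of its underside.
- screwdriver: Screwdriver lying on the bench; leave alone.
- spool: Metal spool, 60 mm diameter, 40 mm high, on the bench; leave alone.
- mug: White mug, 76 mm diameter, 85 mm high; leave alone.
Things that resemble listed ones, but are neither listed nor needed, are in the scene too. Leave any brown or pink look-alike of the heatsink2 alone.

How it is judged:
On the way, in this order (a step that is already met when the one before it is completed fails the run):
1. the carton lies on the rubber mat, out of the tray, let go (horizontal distance between carton and mat below 0.05 m and height (world z) of carton below 0.065 m and linear speed of carton below 0.03 m/s and contact force between carton and the fingers below 0.1 N), for 0.2 s.
2. every transformer and heat sink present lies in the tray (x of transformer1 in the frame of tray between -0.058 and 0.058 m and y of transformer1 in the frame of tray between -0.083 and 0.083 m and height (world z) of each of transformer1, transformer2, heatsink1, heatsink2 below 0.042 m and linear speed of each of transformer1, transformer2, heatsink1, heatsink2 below 0.03 m/s and x of transformer2 in the frame of tray between -0.058 and 0.058 m and y of transformer2 in the frame of tray between -0.083 and 0.083 m and x of heatsink1 in the frame of tray between -0.058 and 0.058 m and y of heatsink1 in the frame of tray between -0.083 and 0.083 m and x of heatsink2 in the frame of tray between -0.058 and 0.058 m and y of heatsink2 in the frame of tray between -0.083 and 0.083 m), for 0.2 s.
At the end, for the whole second after the job is handed in: Carton at rest, its origin within 50 mm of the mat's centre; every transformer and heat sink present at rest in the tray; the capacitor in the carousel; the middle of the blanked-off compartment within 18 mm of the middle of the opening (about 10 degrees), the carousel still (all of step 2 and horizontal distance between carton and mat below 0.05 m and height (world z) of carton below 0.065 m and linear speed of carton below 0.03 m/s and horizontal distance between capacitor and carousel below 0.15 m and height (world z) of capacitor below 0.05 m and horizontal distance between blank and opening below 0.018 m and angular speed of carousel below 0.05 rad/s); the robot touches nothing.
It fails at once if the screwdriver is moved by more than 30 mm (distance of screwdriver from where it was at the start of the episode above 0.03 m).
It fails at once if the spool is moved by more than 30 mm (distance of spool from where it was at the start of the episode above 0.03 m).
It fails at once if the mug is moved by more than 30 mm (distance of mug from where it was at the start of the episode above 0.03 m).
Of transformer1, transformer2, heatsink1, heatsink2 only 2 to 3 are there at a start; the rules pass over those that are not, and their reading is None.
At some moment in a run one of carton may be knocked a few centimetres aside while the robot is not near it.
Once in a run the grip may slacken for a moment while it holds something.
It also fails if it takes over 210 s, if anything falls off the work surface, if the arm or the gripper's body presses on something with over 40 N, if the wrist force passes 120 N, or if a joint passes its speed limit or range.

## Working session

There is one attempt and no reset: what is moved stays moved. The work goes in short steps, Python scripts to look and compute and a shell command to move; the robot and the scene stay as the last step left them, time stands still between calls to the robot, and variables do not carry over. Pictures are saved under pics/ and viewed, at most 14 in all, crops included, and the job is handed in when it is done.

```bash
ls; mkdir -p pics
cat > h.py <<'E'
import numpy as np, cv2
from bench import *
def P(name):
    c=calibration(name); R=cv2.Rodrigues(np.array(c["rvec"],float))[0]; return np.array(c["K"],float),R,np.array(c["tvec"],float).ravel()
def ray(name,u,v,z):
    K,R,t=P(name); d=R.T@np.linalg.inv(K)@np.array([u,v,1.]); o=-R.T@t
    return o+d*(z-o[2])/d[2]
def proj(name,X):
    K,R,t=P(name); p=K@(R@np.array(X,float)+t); return p[:2]/p[2]
def cloud(name,depth):
    K,R,t=P(name); v,u=np.mgrid[:depth.shape[0],:depth.shape[1]]
    c=np.stack([(u-K[0,2])/K[0,0]*depth,(v-K[1,2])/K[1,1]*depth,depth],-1)
    return (c-t)@R
def save(fn,rgb): cv2.imwrite('pics/'+fn,rgb[:,:,::-1])
E
python3 - <<'E'
from h import *
o=get_obs(); print({k:np.round(v,3).tolist() for k,v in o.items()},grip_point_offset)
a,d=grab_frame('top'); b,e=grab_frame('side')
np.savez('f0.npz',a=a,d=d,b=b,e=e); save('top0.png',a); save('side0.png',b)
for n in('top','side'): K,R,t=P(n); print(n,-R.T@t,R[2],K[0,0])
E
```

```text
pics
{'clock': 0.0, 'joints': [1.163, 0.478, 0.022, 1.556, -0.012, 1.109, -0.083], 'qvel': [-0.0, 0.001, -0.0, -0.0, -0.001, -0.002, 0.001], 'tau': [0.0, -59.646, 1.608, -28.121, 0.012, 0.009, 0.0], 'tcp_pos': [0.199, -0.644, 0.23], 'orientation': [-3.105, -0.469, 0.001], 'contact_force': [0.438, 0.53, 0.51], 'moment': [-0.022, 0.019, -0.067], 'gripper_force': 0.0, 'grip_width': 0.085} -0.0187
top [0.37001638 0.03654158 1.31487625] [ 0.12118031  0.00146404 -0.99262943] 437.2317539084001
side [0.33453451 0.90457625 0.95245434] [ 0.13919908 -0.70382742 -0.69659929] 406.1029725536196
```

View pics/top0.png

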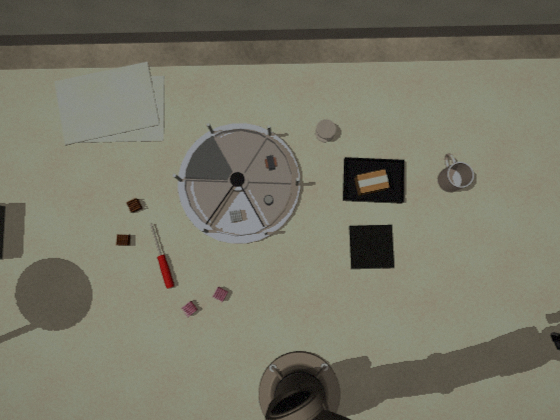

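View pics/side0.png

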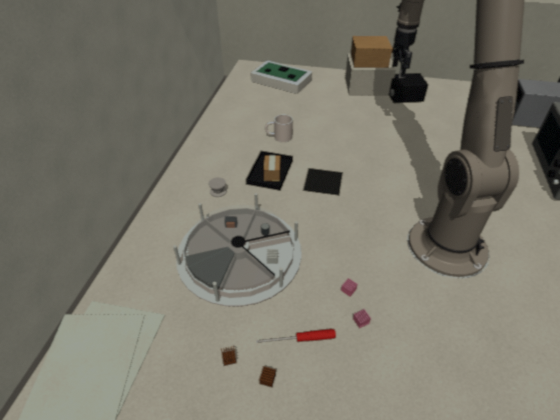

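Run:
```python
from h import *
f=np.load('f0.npz'); a,d=f['a'],f['d']; W=cloud('top',d)
big=cv2.resize(a[115:255,165:310],None,fx=5,fy=4.2,interpolation=cv2.INTER_CUBIC)
big=cv2.convertScaleAbs(big,alpha=1.3,beta=10); save('car.png',big[:600])
g=a.max(2)
def blob(m,name,z,amin=30):
    n,L,s,c=cv2.connectedComponentsWithStats(m.astype(np.uint8))
    for i in range(1,n):
        if s[i,4]>amin:
            ct=cv2.findContours((L==i).astype(np.uint8),0,2)[0][0]; r=cv2.minAreaRect(ct)
            P4=np.array([ray('top',*p,z)[:2] for p in cv2.boxPoints(r)])
            print(name,s[i].tolist(),'c',P4.mean(0).round(3),'sides',np.linalg.norm(P4[1]-P4[0]).round(3),np.linalg.norm(P4[2]-P4[1]).round(3),'ang',np.degrees(np.arctan2(*(P4[1]-P4[0])[::-1])).round(1))
roi=np.zeros(g.shape,bool); roi[150:280,335:415]=1
blob(roi&(g<60),'black',0.003,300)
hs=cv2.cvtColor(a,cv2.COLOR_RGB2HSV)
r2=np.zeros_like(roi); r2[165:198,350:400]=1
m=r2&(W[...,2]>0.035); blob(m,'carton',0.054,100)
# posts by height
z=W[...,2]; r3=np.zeros_like(roi); r3[110:250,165:310]=1
blob(r3&(z>0.085)&(z<0.11),'post',0.098,2)
n=W[r3&(z>0.085)&(z<0.11)]; print(len(n))
for uv in [(238,215),(270,162),(269,199),(237,180),(210,160),(270,230)]: print(uv,W[uv[1],uv[0]].round(3))
```

```text
black [343, 157, 62, 46, 2028] c [ 0.619 -0.242] sides 0.134 0.186 ang -4.4
black [349, 225, 45, 44, 1825] c [ 0.417 -0.226] sides 0.129 0.128 ang -88.6
carton [356, 170, 34, 24, 581] c [ 0.604 -0.228] sides 0.09 0.057 ang -78.5
post [207, 123, 4, 5, 15] c [0.77  0.245] sides 0.009 0.012 ang -91.2
post [268, 125, 3, 5, 13] c [0.76  0.071] sides 0.006 0.012 ang -91.2
post [173, 174, 5, 4, 14] c [0.625 0.34 ] sides 0.008 0.012 ang -44.8
post [296, 178, 4, 4, 13] c [ 0.606 -0.007] sides 0.008 0.009 ang -91.2
post [201, 228, 4, 4, 13] c [0.469 0.261] sides 0.008 0.008 ang -91.1
post [264, 230, 3, 4, 10] c [0.46  0.087] sides 0.006 0.008 ang -91.1
78
(238, 215) [0.514 0.167 0.047]
(270, 162) [0.666 0.071 0.062]
(269, 199) [0.557 0.076 0.06 ]
(237, 180) [0.614 0.168 0.064]
(210, 160) [0.675 0.246 0.066]
(270, 230) [0.47  0.075 0.02 ]
```

View pics/car.png

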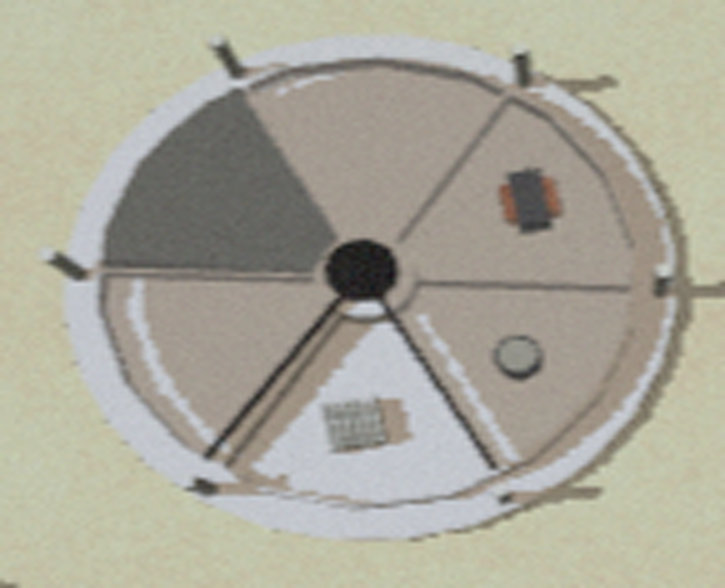

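Top view: the tray is at pixel (373,180), with the carton in it at (372,181). The mat is at (371,246).

Carousel compartments:
- **Opening:** a grey finned heat sink at (238,215).
- **Other parts:** the capacitor at (269,199) and the transformer at (270,162).
- **Blank:** the dark wedge at (208,158). The other two compartments are empty.

Look-alikes for the heat sink are the brown blocks at (135,205) and (123,240) and the pink blocks at (190,308) and (221,293). The choice is the grey finned part inside the carousel, and the crop confirms it.

First I'll move over the carton.

```bash
python3 -m pendant '{"translation":[[16.2,16.7,-1.6],[16.2,16.7,-1.6],[16.2,16.7,-1.6],[16.2,16.7,-1.6],[16.2,16.7,-1.6],[16.2,16.7,-1.6],[16.2,16.7,-1.6],[16.2,16.7,-1.6],[16.2,16.7,-1.6],[16.2,16.7,-1.6],[16.2,16.7,-1.6],[16.2,16.7,-1.6]],"delta_rot":[[0,0,16.9],[0,0,16.9],[0,0,16.9],[0,0,16.9],[0,0,16.9],[0,0,16.9],[0,0,16.9],[0,0,16.9],[0,0,16.9],[0,0,16.9],[0,0,16.9],[0,0,16.9]]}' 1
python3 - <<'E'
from h import *
o=get_obs(); print({k:np.round(o[k],3).tolist() for k in('clock','joints','tcp_pos','orientation','contact_force')})
a,d=grab_frame('wrist'); save('w1.png',a); W=cloud('wrist',d)
z=W[...,2]; m=(z>0.045)&(z<0.06)&(W[...,0]>.5)&(W[...,0]<.7)&(W[...,1]<-.14)&(W[...,1]>-.32)
p=W[m][:,:2].astype(np.float32); r=cv2.minAreaRect(p*1000); print(len(p),r,cv2.boxPoints(r))
m=(z>0.02)&(z<0.03)&(W[...,0]>.5)&(W[...,0]<.75)&(W[...,1]<-.1)&(W[...,1]>-.38); p=W[m][:,:2]; print(len(p),np.percentile(p,[1,99],axis=0))
c=np.array([0.6145,.1665])
for uv in [(206.4,223.8),(264,226.4)]:
    q=ray('top',*uv,.06)[:2]-c; print(q,np.hypot(*q),np.degrees(np.arctan2(q[1],q[0])))
E
```

```text
clock: 1.6
tcp_pos: [0.6029, -0.23, 0.191]
orientation: [-1.987, -2.433, 0.003]
contact_force: [-0.3, -0.9, -1.1]
grip_width: 0.0856
gripper_force: 0.0
{'clock': 1.6, 'joints': [0.576, 0.502, -0.427, 1.646, 0.235, 1.045, 0.277], 'tcp_pos': [0.603, -0.23, 0.191], 'orientation': [-1.987, -2.433, 0.003], 'contact_force': [-0.261, -0.873, -1.147]}
4968 ((606.5609130859375, -229.30819702148438), (55.455787658691406, 86.46551513671875), 10.347320556640625) [[ 571.5187  -191.75887]
 [ 587.0492  -276.8182 ]
 [ 641.60315 -266.85754]
 [ 626.07263 -181.79819]]
2497 [[ 0.54822214 -0.33051033]
 [ 0.68513278 -0.1470115 ]]
[-0.12606905  0.09073587] 0.15532676480050925 144.2562466187232
[-0.13685459 -0.07518093] 0.15614529022643192 -151.2178527137026
```

View pics/w1.png

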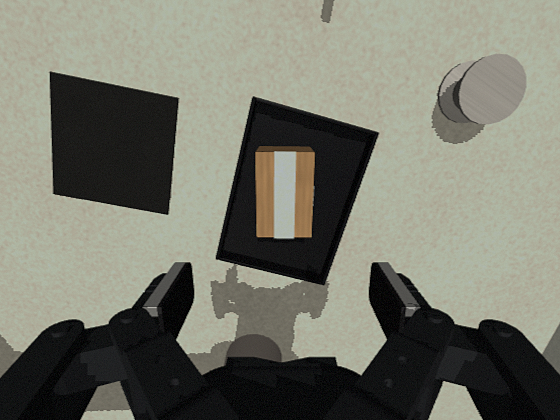

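The wrist view shows the carton upright in the tray at (285,195), with its measured 55 x 86 mm matching the description. The opening is centred at 176.5° and the heat sink's compartment at 176.7°. Now grasp.

```bash
python3 -m pendant '{"translation":[[0.14,0.04,-2],[0.14,0.04,-4],[0.14,0.04,-5.5],[0.14,0.04,-6.2],[0.14,0.04,-6.6],[0.14,0.04,-6.6]],"delta_rot":[[0,0,-0.2],[0,0,-0.2],[0,0,-0.2],[0,0,-0.2],[0,0,-0.2],[0,0,-0.2]]}' 1
python3 -m pendant '{"translation":[[0,0,0],[0,0,0],[0,0,0],[0,0,0],[0,0,0],[0,0,0]],"delta_rot":[[0,0,0],[0,0,0],[0,0,0],[0,0,0],[0,0,0],[0,0,0]]}' 0 50
python3 -m pendant '{"translation":[[0,0,0.6],[0,0,1.6],[0,0,2.5],[0,0,2.5]],"delta_rot":[[0,0,0],[0,0,0],[0,0,0],[0,0,0]]}' 0 50
```

```text
clock: 2.4
tcp_pos: [0.6081, -0.227, 0.0269]
orientation: [2.005, 2.417, 0.0]
contact_force: [0.4, -0.4, 1.0]
grip_width: 0.0857
gripper_force: 0.0
clock: 3.15
tcp_pos: [0.6087, -0.2267, 0.0277]
orientation: [2.004, 2.417, 0.001]
contact_force: [-1.4, 0.3, 5.8]
grip_width: 0.0541
gripper_force: 54.4
clock: 3.65
tcp_pos: [0.6094, -0.2267, 0.0913]
orientation: [2.003, 2.415, 0.003]
contact_force: [-0.2, 0.5, -1.2]
grip_width: 0.0537
gripper_force: 53.6
```

```bash
python3 -m pendant '{"translation":[[-1.5,0,0],[-3.5,0.1,0],[-5.5,0.1,0],[-7,0.1,0],[-7.7,0.1,-0.5],[-7.7,0.1,-1.5],[-7.7,0.1,-2.2],[-7.7,0.1,-2.45],[-7.7,0.1,-2.55],[-7.7,0.1,-2.55]],"delta_rot":[[0,0,0],[0,0,0],[0,0,0],[0,0,0],[0,0,0],[0,0,0],[0,0,0],[0,0,0],[0,0,0],[0,0,0]]}' 0 50
python3 -m pendant '{"translation":[[0,0,0],[0,0,0],[0,0,0],[0,0,0]],"delta_rot":[[0,0,0],[0,0,0],[0,0,0],[0,0,0]]}' 1
python3 -m pendant '{"translation":[[0,0,0.6],[0,0,2],[0,0,4],[0,0,6],[0,0,7],[0,0,7]],"delta_rot":[[0,0,0],[0,0,0],[0,0,0],[0,0,0],[0,0,0],[0,0,0]]}' 1
python3 - <<'E'
from h import *
a,d=grab_frame('top'); save('top1.png',a); W=cloud('top',d); z=W[...,2]
m=(z>0.045)&(z<0.06)&(W[...,0]>.3)&(W[...,0]<.5)&(W[...,1]<-.14)&(W[...,1]>-.32); p=(W[m][:,:2]*1000).astype(np.float32); print(len(p),cv2.minAreaRect(p) if len(p)>4 else '')
b,e=grab_frame('wrist'); W=cloud('wrist',e); z=W[...,2]
m=(z>0.045)&(z<0.06)&(W[...,0]>.3)&(W[...,0]<.5)&(W[...,1]<-.14)&(W[...,1]>-.32); p=(W[m][:,:2]*1000).astype(np.float32); print(len(p),cv2.minAreaRect(p) if len(p)>4 else '')
E
```

```text
clock: 4.9
tcp_pos: [0.414, -0.2234, 0.0265]
orientation: [-2.004, -2.417, 0.004]
contact_force: [-10.2, 4.6, 24.7]
grip_width: 0.0541
gripper_force: 57.1
clock: 5.4
tcp_pos: [0.4154, -0.2239, 0.025]
orientation: [-2.005, -2.418, -0.0]
contact_force: [-0.8, 0.4, 0.1]
grip_width: 0.0852
gripper_force: 0.0
clock: 6.15
tcp_pos: [0.4166, -0.2244, 0.2029]
orientation: [2.002, 2.414, 0.001]
contact_force: [0.1, 0.0, -1.2]
grip_width: 0.0854
gripper_force: 0.0
481 ((414.146484375, -220.8765411376953), (55.44368362426758, 76.16356658935547), 11.36325740814209)
4591 ((414.7503662109375, -224.7930450439453), (55.56129455566406, 85.76678466796875), 10.856778144836426)
```

```bash
python3 -m pendant '{"translation":[[3.7,15.7,0],[3.7,15.7,0],[3.7,15.7,0],[3.7,15.7,0],[3.7,15.7,0],[3.7,15.7,0],[3.7,15.7,0],[3.7,15.7,0],[3.7,15.7,0],[3.7,15.7,0]],"delta_rot":[[0,0,0],[0,0,0],[0,0,0],[0,0,0],[0,0,0],[0,0,0],[0,0,0],[0,0,0],[0,0,0],[0,0,0]]}' 0.7
cat >> h.py <<'E'
def part(name='wrist',z0=.035,z1=.055,c=(.51,.167),r=.045):
    a,d=grab_frame(name); W=cloud(name,d); z=W[...,2]
    m=(z>z0)&(z<z1)&(np.hypot(W[...,0]-c[0],W[...,1]-c[1])<r)
    p=(W[m][:,:2]*1000).astype(np.float32); print(len(p),cv2.minAreaRect(p) if len(p)>4 else '', np.median(z[m]) if len(p) else '')
    return a,W
E
python3 - <<'E'
from h import *
print(np.round(get_obs()['joints'],2))
a,W=part(); save('w2.png',a)
E
```

```text
clock: 7.5
tcp_pos: [0.5076, 0.1667, 0.1995]
orientation: [-2.008, -2.416, 0.002]
contact_force: [0.5, 0.3, -0.3]
grip_width: 0.0597
gripper_force: 0.0
[ 0.13  0.36 -0.69  1.89  0.27  0.99 -0.5 ]
968 ((514.2349853515625, 177.20433044433594), (31.971179962158203, 32.00285720825195), 9.908634185791016) 0.046638191140651916
```

View pics/w2.png

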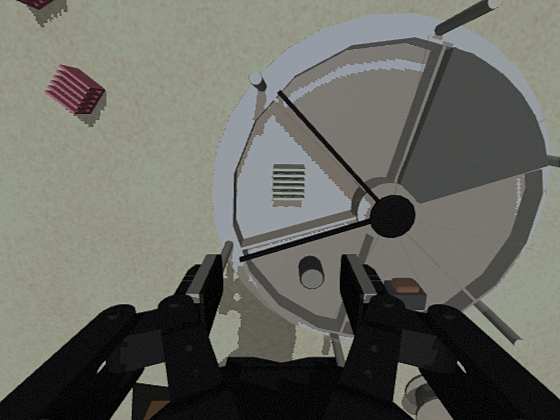

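The wrist view shows the heat sink free in the opening at (288,184), with a measured 32 x 32 mm top. The capacitor is at (311,271), and the transformer is behind the right finger. Grasp across its fin ends with a narrower opening.

```bash
python3 -m pendant '{"translation":[[0.26,0.38,-2],[0.26,0.38,-4],[0.26,0.38,-5],[0.26,0.38,-6],[0.26,0.38,-6.7],[0.26,0.38,-7],[0.26,0.38,-7]],"delta_rot":[[0,0,0],[0,0,0],[0,0,0],[0,0,0],[0,0,0],[0,0,0],[0,0,0]]}' 0.55
python3 -m pendant '{"translation":[[0,0,0],[0,0,0],[0,0,0],[0,0,0],[0,0,0],[0,0,0]],"delta_rot":[[0,0,0],[0,0,0],[0,0,0],[0,0,0],[0,0,0],[0,0,0]]}' 0 50
python3 -m pendant '{"translation":[[0,0,0.6],[0,0,2],[0,0,4],[0,0,5],[0,0,5]],"delta_rot":[[0,0,0],[0,0,0],[0,0,0],[0,0,0],[0,0,0]]}' 0 50
```

```text
clock: 8.43
tcp_pos: [0.5144, 0.178, 0.0251]
orientation: [2.005, 2.418, -0.0]
contact_force: [0.7, -0.0, 0.4]
grip_width: 0.0471
gripper_force: 0.0
clock: 9.18
tcp_pos: [0.5151, 0.1785, 0.026]
orientation: [2.005, 2.418, 0.002]
contact_force: [-0.4, -1.2, 6.6]
grip_width: 0.0314
gripper_force: 50.5
clock: 9.8
tcp_pos: [0.5156, 0.1787, 0.1528]
orientation: [2.004, 2.416, 0.006]
contact_force: [0.1, 0.0, -0.1]
grip_width: 0.0314
gripper_force: 33.1
```

```bash
python3 -m pendant '{"translation":[[4.2,-14.9,0],[4.2,-14.9,0],[4.2,-14.9,0],[4.2,-14.9,0],[4.2,-14.9,0],[4.2,-14.9,0],[4.2,-14.9,0],[4.2,-14.9,0],[4.2,-14.9,0],[4.2,-14.9,0]],"delta_rot":[[0,0,0],[0,0,0],[0,0,0],[0,0,0],[0,0,0],[0,0,0],[0,0,0],[0,0,0],[0,0,0],[0,0,0]]}' 0 50
```

```text
clock: 11.05
tcp_pos: [0.6193, -0.1921, 0.1502]
orientation: [-2.001, -2.421, -0.001]
contact_force: [0.2, 0.2, -1.6]
grip_width: 0.031
gripper_force: 56.0
```

```bash
python3 -m pendant '{"translation":[[0,0,-2],[0,0,-4],[0,0,-5],[0,0,-5.4],[0,0,-5.55],[0,0,-5.55]],"delta_rot":[[0,0,0],[0,0,0],[0,0,0],[0,0,0],[0,0,0],[0,0,0]]}' 0 50
python3 -m pendant '{"translation":[[0,0,0],[0,0,0],[0,0,0]],"delta_rot":[[0,0,0],[0,0,0],[0,0,0]]}' 0.55
python3 -m pendant '{"translation":[[0,0,0.6],[0,0,2],[0,0,4],[0,0,6],[0,0,6.5],[0,0,6.5]],"delta_rot":[[0,0,0],[0,0,0],[0,0,0],[0,0,0],[0,0,0],[0,0,0]]}' 0.7
python3 - <<'E'
from h import *
part(z0=.022,z1=.045,c=(.62,-.194),r=.03)
a,W=part('top',z0=.085,z1=.11,c=(.6145,.1665),r=.2)
m=(W[...,2]>.085)&(W[...,2]<.11)&(np.hypot(W[...,0]-.6145,W[...,1]-.1665)<.19); q=W[m][:,:2]-[.6145,.1665]
A=np.degrees(np.arctan2(q[:,1],q[:,0])); print(np.sort(A.round()))
E
```

```text
clock: 11.8
tcp_pos: [0.6202, -0.1943, 0.0124]
orientation: [2.004, 2.418, 0.001]
contact_force: [-0.8, 0.7, -0.1]
grip_width: 0.0306
gripper_force: 56.1
clock: 12.18
tcp_pos: [0.6196, -0.1945, 0.0118]
orientation: [2.005, 2.418, 0.0]
contact_force: [0.2, 0.1, -0.6]
grip_width: 0.0466
gripper_force: 0.0
clock: 12.92
tcp_pos: [0.6198, -0.1945, 0.1752]
orientation: [2.004, 2.417, 0.001]
contact_force: [-0.0, -0.5, -0.8]
grip_width: 0.0594
gripper_force: 0.0
865 ((619.9319458007812, -195.2560272216797), (31.998044967651367, 32.10626983642578), 10.74291706085205) 0.02922496963506493
77 ((616.0875244140625, 167.26425170898438), (357.78558349609375, 311.611328125), 86.81487274169922) 0.09592066218942776
[-154. -154. -153. -153. -153. -153. -153. -153. -152. -152. -152.  -94.
  -94.  -94.  -94.  -93.  -93.  -93.  -92.  -92.  -92.  -91.  -91.  -91.
  -34.  -34.  -33.  -33.  -33.  -33.  -33.  -32.  -32.  -32.  -32.  -31.
   25.   26.   26.   26.   26.   26.   26.   27.   27.   27.   27.   28.
   28.   28.   85.   85.   86.   86.   86.   86.   86.   86.   86.   87.
   87.   87.   87.   88.   88.  146.  146.  146.  146.  146.  146.  147.
  147.  147.  148.  148.  148.]
```

Heat sink is in the tray. Next, go above the post at 267° and check its position.

```bash
python3 -m pendant '{"translation":[[-0.58,7.45,0],[-0.58,7.45,0],[-0.58,7.45,0],[-0.58,7.45,0],[-0.58,7.45,0],[-0.58,7.45,0],[-0.58,7.45,0]],"delta_rot":[[0,0,-8.7],[0,0,-8.7],[0,0,-8.7],[0,0,-8.7],[0,0,-8.7],[0,0,-8.7],[0,0,-8.7]]}' 0.55
python3 - <<'E'
from h import *
print(np.round(get_obs()['joints'],2), proj('wrist',[.6053,-.0082,.098]))
a,d=grab_frame('wrist'); W=cloud('wrist',d); z=W[...,2]
m=(z>.088)&(z<.103)&(np.hypot(W[...,0]-.6145,W[...,1]-.1665)<.2)
n,L,s,c=cv2.connectedComponentsWithStats(m.astype(np.uint8))
for i in range(1,n):
    if s[i,4]>8: print(s[i,4],W[L==i].mean(0).round(4),c[i].round())
E
```

```text
clock: 13.9
tcp_pos: [0.6047, -0.0095, 0.1733]
orientation: [-2.758, -1.503, 0.001]
contact_force: [0.1, 0.5, -0.4]
grip_width: 0.047
gripper_force: 0.0
[ 0.25  0.46 -0.45  1.76  0.24  0.97 -0.86] [280.51296019 216.59635369]
235 [0.4632 0.0878 0.0952] [ 57. 211.]
164 [ 0.6085 -0.0062  0.0963] [283. 212.]
```

```bash
python3 -m pendant '{"translation":[[0.12,0.1,-1.5],[0.12,0.1,-3],[0.12,0.1,-4],[0.12,0.1,-4.3],[0.12,0.1,-4.3]],"delta_rot":[[0,0,0],[0,0,0],[0,0,0],[0,0,0],[0,0,0]]}' 0.55
python3 -m pendant '{"translation":[[0,0,0],[0,0,0],[0,0,0],[0,0,0]],"delta_rot":[[0,0,0],[0,0,0],[0,0,0],[0,0,0]]}' 0.2 20
python3 -m pendant '{"translation":[[-0.6,0.08,0],[-1.21,0.17,0],[-1.79,0.36,0],[-2.37,0.55,0],[-2.91,0.83,0],[-3.45,1.12,0],[-3.93,1.5,0],[-4.41,1.87,0],[-4.82,2.32,0],[-5.22,2.78,0],[-5.55,3.3,0],[-5.87,3.81,0]],"delta_rot":[[0,0,-0.5],[0,0,-1],[0,0,-1.5],[0,0,-2],[0,0,-2.5],[0,0,-3],[0,0,-3.5],[0,0,-4],[0,0,-4.5],[0,0,-5],[0,0,-5.5],[0,0,-6]]}' 0.2 20
```

```text
clock: 14.58
tcp_pos: [0.608, -0.0059, 0.0664]
orientation: [-2.759, -1.503, -0.0]
contact_force: [1.0, 0.4, -0.1]
grip_width: 0.0473
gripper_force: 0.0
clock: 15.08
tcp_pos: [0.608, -0.0056, 0.0666]
orientation: [2.758, 1.503, 0.001]
contact_force: [0.1, 0.2, -0.3]
grip_width: 0.0173
gripper_force: 0.0
clock: 16.58
tcp_pos: [0.461, 0.0898, 0.0665]
orientation: [3.054, 0.736, 0.001]
contact_force: [0.5, 0.7, -0.3]
grip_width: 0.0172
gripper_force: 0.4
```

```bash
python3 -m pendant '{"translation":[[-0.23,0.57,0],[-0.46,1.13,0],[-0.59,1.73,0],[-0.71,2.33,0],[-0.73,2.94,0],[-0.75,3.55,0],[-0.67,4.15,0],[-0.58,4.76,0],[-0.4,5.34,0],[-0.21,5.92,0],[0.08,6.45,0],[0.37,6.99,0]],"delta_rot":[[0,0,-0.5],[0,0,-1],[0,0,-1.5],[0,0,-2],[0,0,-2.5],[0,0,-3],[0,0,-3.5],[0,0,-4],[0,0,-4.5],[0,0,-5],[0,0,-5.5],[0,0,-6]]}' 0.2 20
python3 -m pendant '{"translation":[[0.1,0.15,0],[0.1,0.15,0],[0.1,0.15,0]],"delta_rot":[[0,0,0],[0,0,0],[0,0,0]]}' 0.55
python3 -m pendant '{"translation":[[0,0,2],[0,0,4],[0,0,5],[-1,-2,5],[-2.3,-3.4,5],[-2.3,-3.4,5]],"delta_rot":[[0,0,0],[0,0,0],[0,0,0],[0,0,0],[0,0,0],[0,0,0]]}' 0.55
cat >> h.py <<'E'
def posts():
    a,d=grab_frame('top'); W=cloud('top',d); z=W[...,2]
    m=(z>.085)&(z<.11)&(np.hypot(W[...,0]-.6145,W[...,1]-.1665)<.19)
    q=W[m][:,:2]-[.6145,.1665]; q=q[np.hypot(*q.T)>.15]; A=np.degrees(np.arctan2(q[:,1],q[:,0]))
    print('phase mod60',np.median((A+3.5)%60-30 if False else ((A-26.5+30)%60)-30),len(A)); return a
E
python3 - <<'E'
from h import *
print(np.round(get_obs()['joints'],2)); t=posts(); a,W=part(z0=.035,z1=.06,c=(.51,.17),r=.06); save('w3.png',a)
E
```

```text
clock: 18.08
tcp_pos: [0.4705, 0.2644, 0.0663]
orientation: [3.14, -0.08, -0.0]
contact_force: [0.7, -1.5, 0.2]
grip_width: 0.0171
gripper_force: 0.8
clock: 18.45
tcp_pos: [0.4725, 0.2674, 0.0662]
orientation: [3.14, -0.077, -0.001]
contact_force: [0.3, 0.1, 0.2]
grip_width: 0.0473
gripper_force: 0.0
clock: 19.2
tcp_pos: [0.4128, 0.1794, 0.1909]
orientation: [3.138, -0.082, -0.003]
contact_force: [-0.3, 0.1, 0.9]
grip_width: 0.0473
gripper_force: 0.0
[-0.34  0.17 -0.23  2.1   0.05  0.88 -2.22]
phase mod60 -0.43562567450283396 64
2574 ((508.86944580078125, 167.5135498046875), (103.66818237304688, 113.17852020263672), 7.515521049499512) 0.046801570662555456
```

View pics/w3.png

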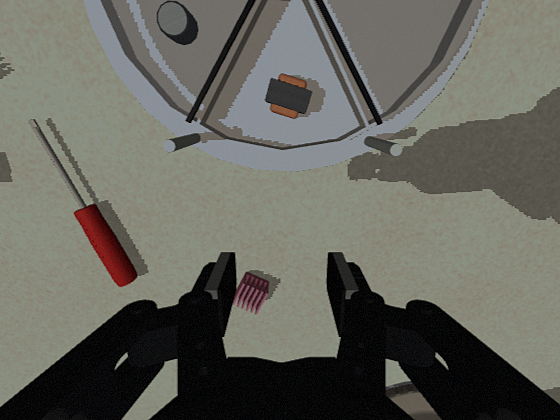

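The wrist view shows the transformer in the opening at (289,96), the capacitor at (176,20) in the next compartment, and a pink look-alike at (255,290) on the bench. Next, measure the transformer.

Run:
```python
from h import *
o=get_obs(); print(o['tcp_pos'],np.degrees(2*np.arctan2(o['orientation'][1],o['orientation'][0]))-90)
a,d=grab_frame('wrist'); W=cloud('wrist',d); z=W[...,2]; roi=np.zeros(z.shape,bool); roi[65:125,255:325]=1
for lo,hi in((.04,.06),(.049,.056)):
    m=roi&(z>lo)&(z<hi); p=(W[m][:,:2]*1000).astype(np.float32); r=cv2.minAreaRect(p); print(len(p),r,cv2.boxPoints(r).tolist())
m=roi&(z>.047)&(a.max(2)<90); p=(W[m][:,:2]*1000).astype(np.float32); print(len(p),cv2.minAreaRect(p),np.median(z[m]))
```

```text
[0.41545655 0.1827759  0.19165033] 267.1413660391925
1478 ((505.6292419433594, 171.3233642578125), (37.960479736328125, 33.70161437988281), 70.3133773803711) [[483.369384765625, 159.129150390625], [515.1011352539062, 147.77590942382812], [527.8890991210938, 183.517578125], [496.1573486328125, 194.87081909179688]]
1040 ((505.7035217285156, 171.296875), (37.982688903808594, 19.94824981689453), 70.23009490966797) [[489.8935852050781, 156.79859924316406], [508.66607666015625, 150.0512237548828], [521.513427734375, 185.79515075683594], [502.740966796875, 192.5425262451172]]
1054 ((503.49444580078125, 172.0371551513672), (37.953521728515625, 25.59722137451172), 70.60009765625) 0.05161957394165982
```

```bash
python3 -m pendant '{"translation":[[2,-0.3,0],[3.6,-0.46,0],[3.6,-0.46,-1],[3.6,-0.46,-3],[3.6,-0.46,-5],[3.6,-0.46,-6],[3.6,-0.46,-6.7],[3.6,-0.46,-6.7]],"delta_rot":[[0,0,-1.7],[0,0,-3.4],[0,0,-3.4],[0,0,-3.4],[0,0,-3.4],[0,0,-3.4],[0,0,-3.4],[0,0,-3.4]]}' 0.6
python3 -m pendant '{"translation":[[0,0,0],[0,0,0],[0,0,0],[0,0,0],[0,0,0],[0,0,0]],"delta_rot":[[0,0,0],[0,0,0],[0,0,0],[0,0,0],[0,0,0],[0,0,0]]}' 0 60
python3 -m pendant '{"translation":[[0,0,0.6],[0,0,2],[0,0,4],[0,0,5],[0,0,5]],"delta_rot":[[0,0,0],[0,0,0],[0,0,0],[0,0,0],[0,0,0]]}' 0 60
```

```text
clock: 20.35
tcp_pos: [0.5051, 0.172, 0.0228]
orientation: [3.094, -0.54, -0.002]
contact_force: [0.5, -0.8, -0.0]
grip_width: 0.0513
gripper_force: 0.0
clock: 21.1
tcp_pos: [0.506, 0.1719, 0.0247]
orientation: [-3.094, 0.541, -0.002]
contact_force: [-0.5, -0.4, 7.0]
grip_width: 0.037
gripper_force: 60.8
clock: 21.72
tcp_pos: [0.5067, 0.1721, 0.1514]
orientation: [-3.092, 0.541, -0.007]
contact_force: [0.8, -0.5, -2.2]
grip_width: 0.0367
gripper_force: 60.3
```

```bash
python3 -m pendant '{"translation":[[4.3,-17.96,0],[4.3,-17.96,0],[4.3,-17.96,0],[4.3,-17.96,0],[4.3,-17.96,0],[4.3,-17.96,0],[4.3,-17.96,0],[4.3,-17.96,0],[4.3,-17.96,0],[4.3,-17.96,0],[4.3,-17.96,0]],"delta_rot":[[0,0,0],[0,0,0],[0,0,0],[0,0,0],[0,0,0],[0,0,0],[0,0,0],[0,0,0],[0,0,0],[0,0,0],[0,0,0]]}' 0 60
python3 -c "
from h import *
a,d=grab_frame('side'); save('s4.png',cv2.resize(a[110:210,230:360],None,fx=4,fy=4))"
```

```text
clock: 23.1
tcp_pos: [0.6128, -0.2753, 0.1484]
orientation: [-3.094, 0.537, 0.001]
contact_force: [-0.1, 0.6, -1.7]
grip_width: 0.037
gripper_force: 60.5
```

View pics/s4.png

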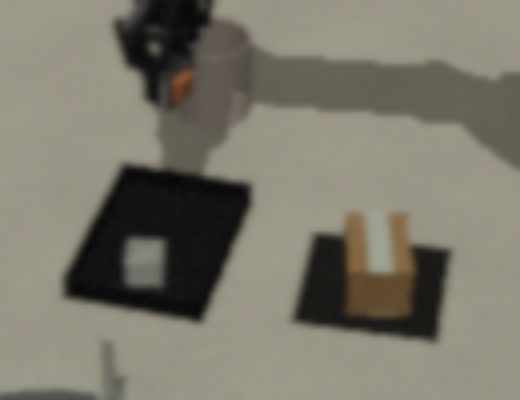

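The side view shows the transformer held (orange coil at (182,85)), the heat sink in the tray at (145,262) and the carton on the mat at (380,265). Lower and release.

```bash
python3 -m pendant '{"translation":[[0,0,-2],[0,0,-4],[0,0,-5],[0,0,-5.4],[0,0,-5.55],[0,0,-5.55]],"delta_rot":[[0,0,0],[0,0,0],[0,0,0],[0,0,0],[0,0,0],[0,0,0]]}' 0 60
python3 -m pendant '{"translation":[[0,0,0],[0,0,0],[0,0,0]],"delta_rot":[[0,0,0],[0,0,0],[0,0,0]]}' 0.53
python3 -m pendant '{"translation":[[0,0,0.6],[0,0,2],[0,0,4],[0,0,6],[0,0,6.5],[0,0,6.5]],"delta_rot":[[0,0,0],[0,0,0],[0,0,0],[0,0,0],[0,0,0],[0,0,0]]}' 0.55
python3 - <<'E'
from h import *
part(z0=.022,z1=.045,c=(.614,-.277),r=.03); part(z0=.022,z1=.045,c=(.62,-.194),r=.03); part('top',z0=.045,z1=.06,c=(.415,-.225),r=.07); posts(); print(get_obs()['tcp_pos'],np.round(get_obs()['joints'],2))
E
```

```text
clock: 23.9
tcp_pos: [0.6137, -0.2775, 0.0112]
orientation: [3.094, -0.54, 0.003]
contact_force: [-0.6, -0.6, -1.6]
grip_width: 0.037
gripper_force: 60.5
clock: 24.28
tcp_pos: [0.6132, -0.2776, 0.0106]
orientation: [3.094, -0.541, 0.001]
contact_force: [-0.1, 0.3, 0.3]
grip_width: 0.0452
gripper_force: 0.0
clock: 25.02
tcp_pos: [0.6133, -0.2776, 0.1741]
orientation: [3.094, -0.541, 0.004]
contact_force: [-0.4, -0.2, -0.6]
grip_width: 0.047
gripper_force: 0.0
1185 ((612.8360595703125, -277.63397216796875), (37.90736389160156, 32.86862564086914), 70.49732208251953) 0.03334025823616785
1056 ((619.889892578125, -196.44174194335938), (32.074039459228516, 33.18701934814453), 10.132701873779297) 0.029358001172548564
574 ((415.19329833984375, -226.10971069335938), (55.36695861816406, 86.78910064697266), 10.705957412719727) 0.05249542703354669
phase mod60 -0.5127305177877162 72
[ 0.61181796 -0.27694427  0.17065813] [ 0.33  0.53  0.    1.62 -0.    1.   -1.58]
```

Transformer is in the tray. Turn the carousel another 120° the same way.

```bash
python3 -m pendant '{"translation":[[-0.15,10.84,0],[-0.15,10.84,0],[-0.15,10.84,0],[-0.15,10.84,0],[-0.15,10.84,0],[-0.15,10.84,0],[-0.15,10.84,0],[-0.15,10.84,0],[-0.15,10.84,0],[-0.15,10.84,0]],"delta_rot":[[0,0,15.4],[0,0,15.4],[0,0,15.4],[0,0,15.4],[0,0,15.4],[0,0,15.4],[0,0,15.4],[0,0,15.4],[0,0,15.4],[0,0,15.4]]}' 0.55
python3 - <<'E'
from h import *
print(get_obs()['tcp_pos'])
a,d=grab_frame('wrist'); W=cloud('wrist',d); z=W[...,2]
m=(z>.088)&(z<.103)&(np.hypot(W[...,0]-.6145,W[...,1]-.1665)<.2)
n,L,s,c=cv2.connectedComponentsWithStats(m.astype(np.uint8))
for i in range(1,n):
    if s[i,4]>8: print(s[i,4],W[L==i].mean(0).round(4),c[i].round())
E
```

```text
clock: 26.48
tcp_pos: [0.609, -0.0065, 0.1723]
orientation: [-2.76, -1.5, 0.001]
contact_force: [-0.6, -0.2, -0.5]
grip_width: 0.0468
gripper_force: 0.0
[ 0.60897042 -0.00648777  0.17226635]
92 [0.7587 0.0673 0.0933] [416.   3.]
239 [0.462  0.09   0.0953] [ 51. 216.]
167 [ 0.6059 -0.0061  0.0962] [277. 220.]
```

```bash
python3 -m pendant '{"translation":[[-0.05,0,-1.5],[-0.05,0,-3],[-0.05,0,-4],[-0.05,0,-4.2],[-0.05,0,-4.2]],"delta_rot":[[0,0,0],[0,0,0],[0,0,0],[0,0,0],[0,0,0]]}' 0.55
python3 -m pendant '{"translation":[[0,0,0],[0,0,0],[0,0,0],[0,0,0]],"delta_rot":[[0,0,0],[0,0,0],[0,0,0],[0,0,0]]}' 0.2 20
python3 -m pendant '{"translation":[[-0.6,0.08,0],[-1.21,0.17,0],[-1.79,0.36,0],[-2.37,0.55,0],[-2.91,0.83,0],[-3.45,1.12,0],[-3.93,1.5,0],[-4.41,1.87,0],[-4.82,2.32,0],[-5.22,2.78,0],[-5.55,3.3,0],[-5.87,3.81,0]],"delta_rot":[[0,0,-0.5],[0,0,-1],[0,0,-1.5],[0,0,-2],[0,0,-2.5],[0,0,-3],[0,0,-3.5],[0,0,-4],[0,0,-4.5],[0,0,-5],[0,0,-5.5],[0,0,-6]]}' 0.2 20
python3 -m pendant '{"translation":[[-0.23,0.57,0],[-0.46,1.13,0],[-0.59,1.73,0],[-0.71,2.33,0],[-0.73,2.94,0],[-0.75,3.55,0],[-0.67,4.15,0],[-0.58,4.76,0],[-0.4,5.34,0],[-0.21,5.92,0],[0.08,6.45,0],[0.37,6.99,0]],"delta_rot":[[0,0,-0.5],[0,0,-1],[0,0,-1.5],[0,0,-2],[0,0,-2.5],[0,0,-3],[0,0,-3.5],[0,0,-4],[0,0,-4.5],[0,0,-5],[0,0,-5.5],[0,0,-6]]}' 0.2 20
python3 -m pendant '{"translation":[[0.1,0.15,0],[0.1,0.15,0],[0.1,0.15,0]],"delta_rot":[[0,0,0],[0,0,0],[0,0,0]]}' 0.55
python3 -m pendant '{"translation":[[0,0,2],[0,0,4],[0,0,5],[-1,-2,5],[-2.3,-3.4,5],[-2.3,-3.4,5]],"delta_rot":[[0,0,0],[0,0,0],[0,0,0],[0,0,0],[0,0,0],[0,0,0]]}' 0.55
python3 -m pendant '{"translation":[[0,-2,0],[0,-4,0],[0,-6,0],[0,-8,0],[0,-8,0]],"delta_rot":[[0,0,0],[0,0,0],[0,0,0],[0,0,0],[0,0,0]]}' 0.55
python3 - <<'E'
from h import *
t=posts(); part('top',z0=.045,z1=.06,c=(.415,-.225),r=.07); save('top2.png',cv2.resize(t[60:280,100:480],(760,440)))
E
```

```text
clock: 27.15
tcp_pos: [0.6083, -0.0063, 0.0681]
orientation: [2.759, 1.503, 0.001]
contact_force: [-0.2, -0.2, 0.7]
grip_width: 0.0468
gripper_force: 0.0
clock: 27.65
tcp_pos: [0.608, -0.0065, 0.0678]
orientation: [2.758, 1.503, 0.001]
contact_force: [0.1, 0.3, -0.0]
grip_width: 0.0173
gripper_force: 0.0
clock: 29.15
tcp_pos: [0.461, 0.089, 0.0677]
orientation: [3.054, 0.735, 0.001]
contact_force: [1.0, -0.1, -0.9]
grip_width: 0.0172
gripper_force: 0.4
clock: 30.65
tcp_pos: [0.4705, 0.2636, 0.0675]
orientation: [3.14, -0.08, -0.0]
contact_force: [1.0, -1.7, 0.1]
grip_width: 0.0169
gripper_force: 0.8
clock: 31.02
tcp_pos: [0.4726, 0.2667, 0.0675]
orientation: [3.14, -0.077, -0.001]
contact_force: [0.5, -0.5, -0.1]
grip_width: 0.047
gripper_force: 0.0
clock: 31.78
tcp_pos: [0.4128, 0.1787, 0.1922]
orientation: [3.138, -0.082, -0.003]
contact_force: [0.7, 0.9, -0.6]
grip_width: 0.0468
gripper_force: 0.0
clock: 32.4
tcp_pos: [0.4154, -0.021, 0.1927]
orientation: [3.14, -0.087, 0.001]
contact_force: [-0.7, 0.3, 0.7]
grip_width: 0.0467
gripper_force: 0.0
phase mod60 0.10649984302247617 76
569 ((415.11895751953125, -226.20933532714844), (55.58400344848633, 86.36642456054688), 10.83681583404541) 0.05247312530189081
```

View pics/top2.png

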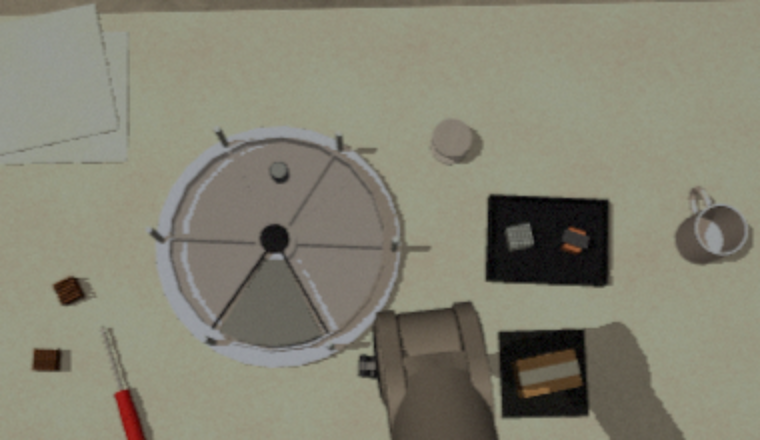

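The top view shows the blank wedge centred in the opening at (275,310) and the capacitor still in the carousel at (279,172). Both parts are in the tray at (519,237) and (575,240). The carton is on the mat at (549,372), and the arm is clear of everything.

```bash
python3 -c "
from bench import *
print(hand_in())"
```

```text
the job is handed in; nothing more can be done
None
```

I handed the job in: the carton is on the mat, the only transformer and heat sink present are in the tray, the capacitor is still in the carousel, and the blank compartment is centred in the opening; the judging result was not shown.

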